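Find the correctly clamped casting cassette with a spacer blade

TASK

The three cassettes of the gel casting stand look alike, but one is clamped too tight (the spacer blade jams part way), one is slack (the blade goes in with hardly any drag) and one is right (the blade slides in against a steady light drag). Take the spacer blade from its holder, try the slots by feel without forcing the blade where it jams or knocking hard, and leave the blade standing, pushed fully home, in the cassette with the right drag; leave the things round about where they are.

Things in the scene. Friction and masses are not known exactly. Their poses are not given: they have to be found in the camera images.
- spacer_blade: loose feeler/spacer blade, 120 g, standing upright in its holder at the start: a flat steel blade 6 thick (its x) x 40 wide (its y) x 50 long (its z, foot rounded) below a white grip head 14 thick (x) x 56 wide (y) x 45 tall. Origin: centre of the foot; z points up to the head. The underside of the head (the shoulder) is 50 above the origin, the top 95
- blade_grip (a point): point in the middle of the white grip head, 28 mm above the shoulder; pinch here across the 14 mm thickness (the blade's x), which leaves the fingertips clear of the stand
- blade_shoulder (a point): centre of the underside of the grip head, 50 mm above the blade's foot; it rests on the cassette's top when the blade is fully home
- blade_holder: small grey holder block on a pale metal foot 60 x 90 mm, fixed to the worktop, with a slot 11 x 44 mm in which the blade hangs by its shoulder at the start; top 62 mm above the worktop. Origin: centre of the underside; its x is across the slot's gap
- casting_stand: fixed gel casting stand: aluminium base plate 120 x 300 x 12 mm with three identical grey cassettes in a row along its y, 90 mm apart, each 72 mm wide, a black clamp screw on the front (-x) of each; flat top 74 mm above the worktop, a slot in each top. Origin: on the worktop under the middle slot. Which slot is tight, slack or right changes from start to start and cannot be seen
- slot_left (a point): centre of the mouth of the slot at the stand's +y end, level with the cassette tops. Each slot: 11 mm gap (along the stand's x) by 44 mm (along its y), 62 mm deep, the two long edges of the mouth bevelled 4 mm
- slot_middle (a point): centre of the mouth of the middle slot, level with the tops. In each slot a spring-loaded steel shoe on the back (+x) side, alike in shape, stands 8 mm into the gap: a ramp from 5 to 23 mm below the mouth, an upright face below it; the blade must push it back
- slot_right (a point): centre of the mouth of the slot at the stand's -y end, level with the tops. Push needed to slide the blade down, in any slot, felt from 10 to 17 mm depth on: right cassette: rises to 5 to 9 N on the ramp, then steady 3 to 7 N while moving until home; slack: below about 3 N; tight: climbs 2 to 4 N per mm without levelling off, past 12 N it is clearly jamming
- timer: pale bench timer 70 x 62 x 20 mm lying to the left of the stand, bystander
- beaker: small clear beaker, 58 mm across, 60 tall, bystander behind the stand
- petri_dish: petri dish, 68 mm across, 14 tall, bystander behind the stand
- tape_roll: green tape roll, 68 mm across, 19 tall, lying flat, bystander beyond the blade holder
Things that resemble listed ones, but are neither listed nor needed, are in the scene too. What is shaped like the spacer_blade but black or brown is not meant.

How it is judged:
By the outcome, as a careful person would: the job done as asked, in the order asked, and still so for the second after the job is handed in, with the robot touching nothing.
It also fails if it takes over 51 s, if anything falls off the work surface, if the arm or the gripper's body presses on something with over 40 N, if the wrist force passes 120 N, or if a joint passes its speed limit or range.

ROBOT

A 6-joint arm with a two-finger parallel gripper is mounted at the origin on a cart in front of the work surface, level with it; the furniture and walls round the work are solid. World frame = base frame: x ahead of the robot, y to its left, z up, the work surface at z = 0. Lengths are in mm, angles in rad, forces in N, time in s.
With the tool pointing down it reaches from about 300 to 1000 mm from the base axis. Payload 5.1 kg.
Tool frame: the origin (TCP) lies at the very end of the fingers, on their centre line; the grasp point (between the pads) lies behind it (env.grip_point_offset is the z of the grasp point in the tool frame, in mm); z points along the fingers, y is the line along which they close (so a half turn about z gives the same grasp; the last joint's range is limited). The gripper opens to 95 mm and grips with 3 to 60 N. Pads are 20 mm wide; open, the fingers measure 119 mm over their backs; the gripper's body (75 mm by 180 mm) begins 59 mm behind the grasp point.
Start: joints at [-1.237, 0.124, 1.65, -0, 1.367, -0.083], TCP at [263.111, -594.354, 214.656] pointing down, gripper open.
Joint ranges: [-2.61, 2.61], [-1.02, 2.33], [0.03, 2.71], [-1.35, 4.49], [0.32, 2.68], [-2.91, 2.91]. Speed limits (rad/s): [2.57, 2.57, 3.14, 3.14, 3.14, 3.14].

INTERFACE

Orientations are given as a unit quaternion [x, y, z, w].
In Python, from cell import env, eyes gives the robot as it stands.
- The arm moves only by the tool send_rows, never from a script. Its argument "deltas" is a list of rows, each a list of 2 entries, a list of its own where there are three numbers: the shift along the tool's x, y, z each as a share of 20 cm, from -1 to 1, then the turn, a rotation vector about the tool's x, y, z each as a share of 45 degrees, from -1 to 1. A call has 1 to 10 rows; each row is the pose to reach, as a shift and turn from the pose commanded when the call began, along the tool's axes at that moment; what a row does not reach only later rows make up. A row lasts 1/8 s, in which the tool goes at most 62.5 mm and 10.7 degrees, less where a joint would pass 70% of its speed; a pose out of reach is approached as far as the arm can. A call with a number of a shift or a turn outside -1 to 1 is refused whole. A call with a gripper value outside its range is refused whole. "fingers" is the closure, from -1 (fully open) to 1 (shut), so that 0 is half open, set as the call begins (left out, the last holds). The fingers move at their own pace and stop on an object; "newtons" is the grip in N (left out, the last holds). Time passes only in rows, so rows that repeat a pose let the fingers close. It gives the time, the measured TCP pose, the force, the opening and the grip force at its end, in the units of the state.
- env.state(): the state, without advancing time (a new reading comes with each control period).
- eyes.camera(name): name is "scene" or "top" or "wrist"; returns a dict with "image" (384x512x3 uint8, blue, green, red), "camera_matrix" (3x3 intrinsics, pixels), "distortion" ([k1, k2, p1, p2, k3] as OpenCV has them; the pictures are not rectified), "world_from_camera" (4x4, takes a point from camera to world coordinates). Camera axes: x right, y down, z forward; pixel columns grow to the right and rows downward; lengths in mm; the calibration is good to about 2 mm. A picture is of the moment at which its call begins. There is no depth.
- env.hand_in(): hands the job in; it is judged then, once.
The state is a dict: "t": time; "qpos": joint angles; "qvel": joint speeds; "tau": joint torques, N m; "tcp_pos": TCP position; "tcp_rot": TCP orientation; "contact_force": force on the tool from outside, world axes, zero at the start; "ft_torque": the same for the moment, N m; "finger_gap": opening from 0.0 (shut) to 1.0 (fully open); "finger_force": force on a finger pad.
Only numpy, scipy, OpenCV 4.12 (cv2) and the standard library are available. Lean on these libraries where they do the work, as an engineer would, in place of code of your own. Each camera call takes 0.05 s, during which the arm holds its last target. There are 200 camera calls.

## Working session

There is one attempt and no reset: what is moved stays moved. The work goes in short steps, Python scripts to look and compute and a tool call to move; the robot and the scene stay as the last step left them, time stands still between calls to the robot, and variables do not carry over. Pictures are saved under pics/ and viewed, at most 10 in all, crops included, and the job is handed in when it is done.

Besides the shell and the picture viewer there is one more tool, called after "Emit:" as a command line: name --argument value ..., lists and objects as JSON in quotes. send_rows: Moves the arm, as the interface text tells. Its arguments: {"type":"object","properties":{"deltas":{"type":"array","items":{"type":"array"}},"fingers":{"type":"number"},"newtons":{"type":"number"}},"required":["deltas"]}

```bash
mkdir -p pics; ls; python3 - <<'E'
from cell import env, eyes
import cv2
for n in ("scene","top"):
    c=eyes.camera(n); cv2.imwrite(f"pics/{n}0.png",cv2.resize(c["image"],(800,600),interpolation=cv2.INTER_CUBIC))
    import numpy as np
    print(n,c["camera_matrix"].round(1).tolist(),np.round(c["world_from_camera"],3).tolist(),c["distortion"])
print(env.state(),env.grip_point_offset)
E
```

```text
pics
scene [[408.3, 0.0, 253.6], [0.0, 408.3, 191.7], [0.0, 0.0, 1.0]] [[0.908, -0.182, 0.378, 49.585], [-0.419, -0.421, 0.804, -1083.817], [0.013, -0.889, -0.459, 716.212], [0.0, 0.0, 0.0, 1.0]] [-0.08854802  0.          0.          0.          0.        ]
top [[456.8, 0.0, 261.4], [0.0, 456.8, 195.0], [0.0, 0.0, 1.0]] [[0.001, -0.997, 0.076, 449.802], [-1.0, -0.001, -0.001, 15.043], [0.001, -0.076, -0.997, 1657.878], [0.0, 0.0, 0.0, 1.0]] [-0.13076262  0.          0.          0.          0.        ]
{'t': 0.1, 'qpos': array([-1.23662963e+00,  1.24435968e-01,  1.65152812e+00, -4.28647407e-05,
        1.36748012e+00, -8.26248241e-02]), 'qvel': array([ 0.00144526, -0.0027794 , -0.0051166 ,  0.00098736,  0.00171563,
       -0.00238351]), 'tau': array([ 5.77708706e-04, -4.18879223e+01, -3.61097610e+01,  7.76618673e-02,
        4.61204164e-02, -5.94627545e-05]), 'tcp_pos': array([ 262.89735359, -593.83480934,  213.51800283]), 'tcp_rot': array([ 9.78362757e-01,  2.06894802e-01, -1.36950821e-04, -9.15836510e-04]), 'contact_force': array([ 0.37529568, -0.48522068, -0.38909252]), 'ft_torque': array([-0.05419431,  0.02647647, -0.00300262]), 'finger_force': 0.0, 'finger_gap': 0.9984588036458245} -18.8
```

View pics/scene0.png

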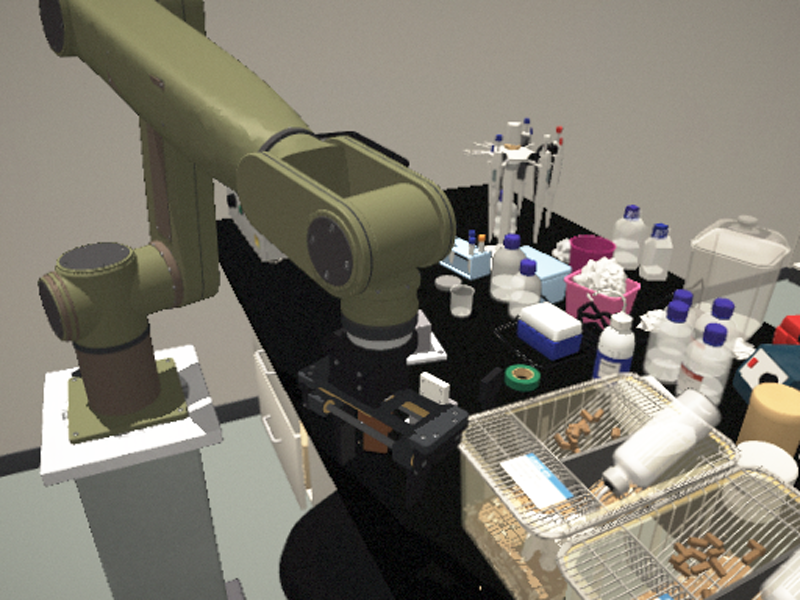

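View pics/top0.png

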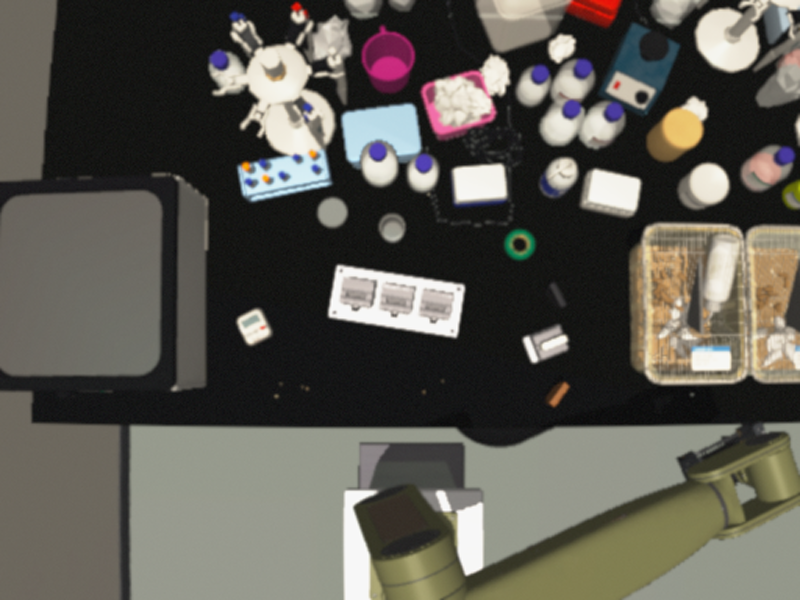

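The top view shows the stand at about (397,300) and a grey holder on a pale foot with a white head at (546,343). The lookalikes are a black blade at (557,294) and a brown one at (558,393). The white one standing in the holder fits the description, so I'll confirm it in a crop.

```bash
cat > h.py <<'E'
from cell import env, eyes
import numpy as np, cv2
from scipy.spatial.transform import Rotation as R
def ray(c,px):
    n=cv2.undistortPoints(np.array([[px]],float),c["camera_matrix"],c["distortion"])[0,0]
    T=c["world_from_camera"]; return T[:3,3],T[:3,:3]@np.array([n[0],n[1],1])
def atz(c,px,z):
    o,d=ray(c,px); return (o+d*(z-o[2])/d[2])[:2].round(1)
def proj(c,P):
    M=np.linalg.inv(c["world_from_camera"]); return cv2.projectPoints(np.array(P,float).reshape(-1,3),cv2.Rodrigues(M[:3,:3])[0],M[:3,3],c["camera_matrix"],c["distortion"])[0][:,0]
def tri(*cp):
    A=np.zeros((3,3));b=np.zeros(3)
    for c,p in cp:
        o,d=ray(c,p); d=d/np.linalg.norm(d); Q=np.eye(3)-np.outer(d,d); A+=Q;b+=Q@o
    return np.linalg.solve(A,b).round(1)
def rel(p,yx=None):
    "shift shares for TCP world target p from current measured pose"
    s=env.state(); r=R.from_quat(s["tcp_rot"]); return (r.inv().apply(np.array(p)-s["tcp_pos"])/200).round(4)
E
python3 - <<'E'
from h import *
c=eyes.camera("top")
a=c["image"][165:245,205:375]; a=cv2.resize(a,None,fx=4.7,fy=4.7,interpolation=cv2.INTER_CUBIC); cv2.imwrite("pics/t1.png",a)
s=eyes.camera("scene"); b=s["image"][225:300,230:350]
cv2.imwrite("pics/s1.png",cv2.resize(b,None,fx=6,fy=6,interpolation=cv2.INTER_CUBIC))
E
```

```text
(no output)
```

View pics/t1.png

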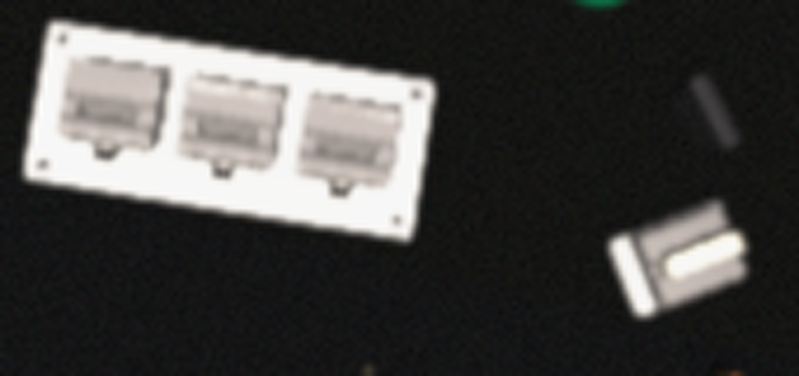

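View pics/s1.png

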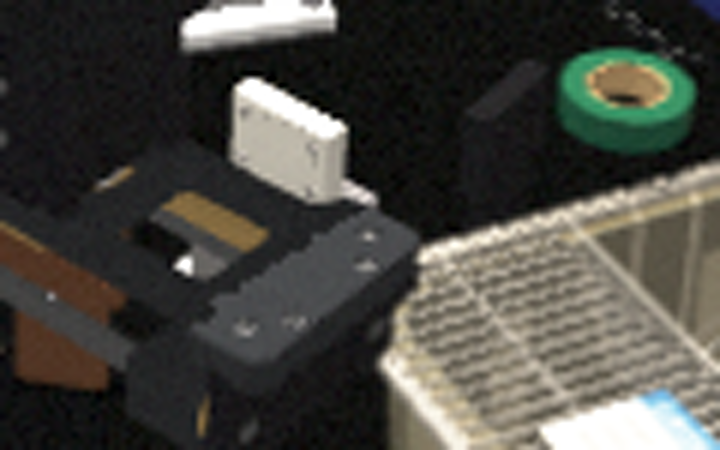

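The crops confirm it: the white head stands in the grey holder, about (672,268)–(742,241) in the top crop. The black and brown ones stand apart from it.

```bash
python3 - <<'E'
from h import *
t=eyes.camera("top"); s=eyes.camera("scene")
T=lambda x,y:(x/4.7+205-.4,y/4.7+165-.4); S=lambda x,y:(x/6+230-.4,y/6+225-.4)
print("head",tri((t,T(708,254)),(s,S(296,101))))
e=[atz(t,T(675,267),107),atz(t,T(741,241),107)]; print("ends",e, (e[0]+e[1])/2, np.degrees(np.arctan2(*(e[0]-e[1])[::-1])))
# base corners at z=12, stand
cs=[atz(t,T(*p),12) for p in ((50,20),(436,80),(412,242),(23,180))]
print("stand",cs,np.mean(cs,0)); d=(cs[0]+cs[3]-cs[1]-cs[2]); print("yaxis ang",np.degrees(np.arctan2(d[1],d[0])))
d=(cs[0]+cs[1]-cs[2]-cs[3]); print("xaxis ang",np.degrees(np.arctan2(d[1],d[0])))
for n,p in dict(L=(109,108),M=(226,129),R=(346,151)).items(): print(n,atz(t,T(*p),74))
print(env.state()["t"])
q=R.from_quat(env.state()["tcp_rot"]).as_matrix().round(3); print(q)
w=eyes.camera("wrist"); print(np.round(np.linalg.inv(np.block([[q,env.state()["tcp_pos"][:,None]],[np.zeros((1,3)),1]]))@w["world_from_camera"],3))
E
```

```text
head [ 488.6 -306.9  111.1]
ends [array([ 477.9, -282.7]), array([ 496.6, -331.4])] [ 487.25 -307.05] 111.00596917366022
stand [array([670.3, 181.1]), array([ 623.9, -117.1]), array([499. , -98.1]), array([546.3, 200.9])] [584.875  41.7  ]
yaxis ang 81.08305343951447
xaxis ang -8.860293685796218
L [596.2 130.4]
M [580.7  43.6]
R [564.4 -45.2]
0.3
[[ 0.914  0.405 -0.   ]
 [ 0.405 -0.914  0.001]
 [ 0.    -0.001 -1.   ]]
[[  -0.      -0.955   -0.298   84.835]
 [   1.      -0.      -0.      -1.103]
 [   0.      -0.298    0.955 -170.114]
 [   0.       0.       0.       1.   ]]
```

Emit:
send_rows --deltas '[[[0.27,-0.14,0],[0,0,-0.23]],[[0.54,-0.29,0],[0,0,-0.46]],[[0.8,-0.43,0],[0,0,-0.7]],[[0.8,-0.43,0],[0,0,-0.97]],[[0.8,-0.43,0],[0,0,-0.97]]]' --fingers -1 --newtons 20

```text
t: 0.98
tcp_pos: [375.1, -450.4, 214.8]
tcp_rot: [0.831, 0.556, -0.0, 0.0]
contact_force: [-0.4, -0.4, 0.7]
finger_gap: 0.996
finger_force: 0.0
```

```bash
python3 - <<'E'
from h import *
s=env.state(); print(s["t"],s["tcp_pos"],R.from_quat(s["tcp_rot"]).as_matrix().round(3),rel([488,-307,200]))
E
```

```text
0.975 [ 375.08349381 -450.42672059  214.84878536] [[ 0.382  0.924  0.   ]
 [ 0.924 -0.382 -0.   ]
 [-0.     0.    -1.   ]] [0.8784 0.248  0.074 ]
```

Emit:
send_rows --deltas '[[[0.29,0.08,0],[0,0,-0.23]],[[0.58,0.16,0],[0,0,-0.46]],[[0.878,0.248,0.07],[0,0,-0.7]],[[0.878,0.248,0.074],[0,0,-0.967]],[[0.878,0.248,0.074],[0,0,-0.967]],[[0.878,0.248,0.074],[0,0,-0.967]]]'

```text
t: 1.72
tcp_pos: [487.2, -308.6, 200.0]
tcp_rot: [0.568, 0.823, -0.0, 0.0]
contact_force: [-0.2, -0.4, -0.2]
finger_gap: 0.999
finger_force: 0.0
```

```bash
python3 - <<'E'
from h import *
s=env.state(); print(s["t"],s["tcp_pos"],R.from_quat(s["tcp_rot"]).as_matrix().round(3))
w=eyes.camera("wrist"); im=w["image"].copy()
print(proj(w,[[488,-307,107]]))
cv2.imwrite("pics/w1.png",cv2.resize(im,(800,600),interpolation=cv2.INTER_CUBIC))
E
```

```text
1.725 [ 487.20310859 -308.61371772  200.04732028] [[-0.355  0.935  0.   ]
 [ 0.935  0.355 -0.   ]
 [-0.     0.    -1.   ]]
[[258.45108936 197.83182953]]
```

View pics/w1.png

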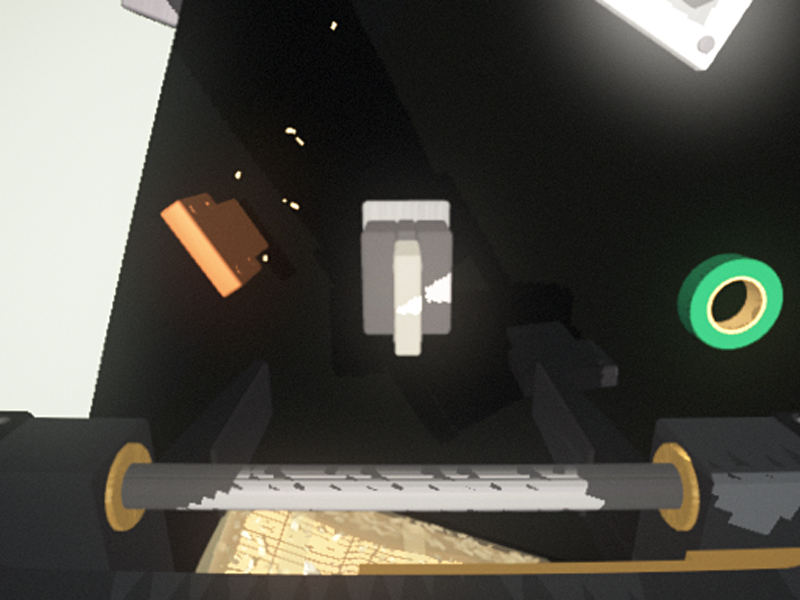

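The wrist view shows the white head upright at columns 394–421, rows about 258–355, centred near (408,307). It is well aligned with the jaws.

```bash
python3 - <<'E'
from h import *
w=eyes.camera("wrist"); f=lambda x,y:(x/1.5625-.2,y/1.5625-.2)
t=eyes.camera("top")
for p in ((408,262),(408,355),(408,308)): print(atz(w,f(*p),107))
print(tri((w,f(408,308)),(t,(708/4.7+204.6,254/4.7+164.6))), w["camera_matrix"][0,0])
a,b=atz(w,f(407.5,262),107),atz(w,f(408,355),107); print(np.degrees(np.arctan2(*(a-b)[::-1])))
print(rel([*((a+b)/2),71.2]))
E
```

```text
[ 480.7 -282.4]
[ 499.2 -330.7]
[ 489.6 -305.6]
[ 487.9 -304.4  114.7] 334.41805316154984
111.20460003512264
[0.0048 0.0159 0.6447]
```

Emit:
send_rows --deltas '[[[0.004,0.016,0.2]],[[0.004,0.016,0.4]],[[0.004,0.016,0.55]],[[0.004,0.016,0.635]],[[0.004,0.016,0.635]]]'

```text
schema error: expected 2 entries
```

```bash
echo
```

Emit:
send_rows --deltas '[[[0.004,0.016,0.2],[0,0,0]],[[0.004,0.016,0.4],[0,0,0]],[[0.004,0.016,0.55],[0,0,0]],[[0.004,0.016,0.635],[0,0,0]],[[0.004,0.016,0.635],[0,0,0]]]'

```text
t: 2.5
tcp_pos: [489.5, -305.6, 71.8]
tcp_rot: [0.567, 0.824, 0.0, -0.001]
contact_force: [0.1, -0.2, 0.1]
finger_gap: 1.003
finger_force: 0.0
```

Emit:
send_rows --deltas '[[[0,0,0],[0,0,0]],[[0,0,0],[0,0,0]],[[0,0,0],[0,0,0]],[[0,0,0],[0,0,0]],[[0,0,0],[0,0,0]],[[0,0,0],[0,0,0]]]' --fingers 1 --newtons 30

```text
t: 3.25
tcp_pos: [490.2, -305.7, 72.8]
tcp_rot: [0.566, 0.824, 0.0, -0.0]
contact_force: [-0.0, 0.2, 0.6]
finger_gap: 0.424
finger_force: 0.0
```

Emit:
send_rows --deltas '[[[0,0,0],[0,0,0]],[[0,0,0],[0,0,0]],[[0,0,0],[0,0,0]],[[0,0,0],[0,0,0]],[[0,0,0],[0,0,0]]]'

```text
t: 3.88
tcp_pos: [490.1, -305.7, 72.8]
tcp_rot: [0.566, 0.824, -0.0, -0.0]
contact_force: [-0.7, 0.1, -0.6]
finger_gap: 0.146
finger_force: 30.0
```

Emit:
send_rows --deltas '[[[0,0,-0.1],[0,0,0]],[[0,0,-0.3],[0,0,0]],[[0,0,-0.5],[0,0,0]],[[0,0,-0.55],[0,0,0]],[[0,0,-0.55],[0,0,0]]]'

```text
t: 4.5
tcp_pos: [490.5, -305.8, 183.5]
tcp_rot: [0.566, 0.824, 0.0, 0.001]
contact_force: [-0.1, -0.1, -2.4]
finger_gap: 0.146
finger_force: 30.0
```

```bash
python3 - <<'E'
from h import *
s=env.state(); print(s["t"],s["tcp_pos"],s["contact_force"],s["finger_gap"],R.from_quat(s["tcp_rot"]).as_matrix().round(3)); print(rel([564.4,-45.2,165]))
E
```

```text
4.5 [ 490.46802253 -305.84485893  183.52743287] [-0.10512764 -0.08744726 -2.40923305] 0.14571344086865914 [[-0.359  0.933  0.001]
 [ 0.933  0.359 -0.001]
 [-0.001  0.001 -1.   ]]
[1.0837 0.8129 0.092 ]
```

Emit:
send_rows --deltas '[[[0.2,0.17,0],[0,0,0.2]],[[0.4,0.34,0],[0,0,0.4]],[[0.6,0.5,0],[0,0,0.6]],[[0.71,0.6,0],[0,0,0.665]],[[0.71,0.6,0],[0,0,0.665]],[[0.71,0.6,0],[0,0,0.665]]]'

```text
t: 5.25
tcp_pos: [550.3, -130.3, 181.1]
tcp_rot: [0.76, 0.65, -0.001, -0.001]
contact_force: [0.2, -0.0, -1.5]
finger_gap: 0.143
finger_force: 30.0
```

```bash
python3 - <<'E'
from h import *
s=env.state(); print(s["t"],s["tcp_pos"],s["contact_force"],R.from_quat(s["tcp_rot"]).as_matrix().round(3))
w=eyes.camera("wrist"); print(proj(w,[[564.4,-45.2,74],[580.7,43.6,74],[596.2,130.4,74]])*1.5625)
cv2.imwrite("pics/w2.png",cv2.resize(w["image"],(800,600),interpolation=cv2.INTER_CUBIC)); np.savez("w2",**w)
E
```

```text
5.25 [ 550.276933   -130.30909795  181.12014453] [ 0.1835092  -0.00427796 -1.50849933] [[ 0.154  0.988 -0.003]
 [ 0.988 -0.154  0.   ]
 [ 0.    -0.003 -1.   ]]
[[ 404.71101645  141.24238833]
 [ 410.23679333  -59.514371  ]
 [ 415.45204639 -284.07538437]]
```

View pics/w2.png

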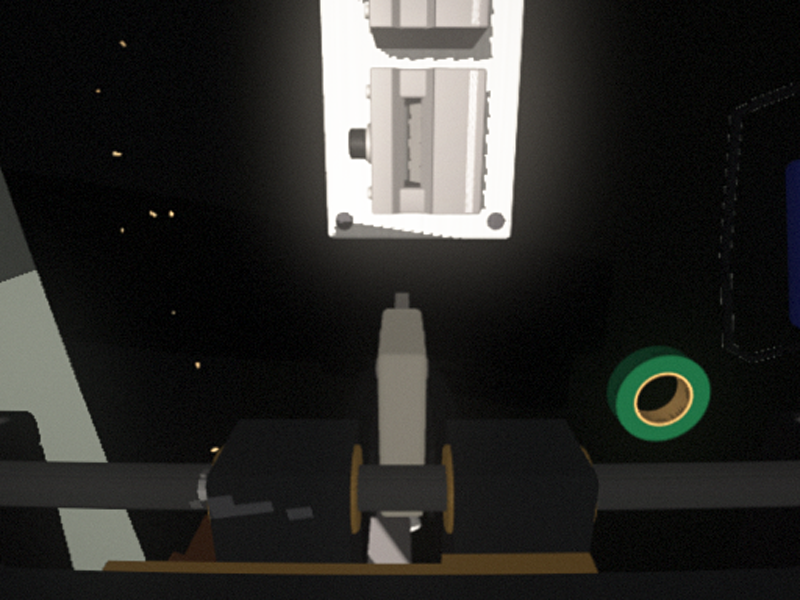

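The wrist view shows the right slot centred near (413,143). The head is held straight and the blade edge is at about (402,300). I'll zoom in on both.

```bash
python3 - <<'E'
from h import *
w=np.load("w2.npz"); a=w["image"][35:235,200:345]
cv2.imwrite("pics/w2c.png",cv2.resize(a[:125],None,fx=4.8,fy=4.8,interpolation=cv2.INTER_CUBIC))
a=w["image"][180:240,225:300]
cv2.imwrite("pics/w2d.png",cv2.resize(a,None,fx=8,fy=8,interpolation=cv2.INTER_CUBIC))
E
```

```text
(no output)
```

View pics/w2c.png

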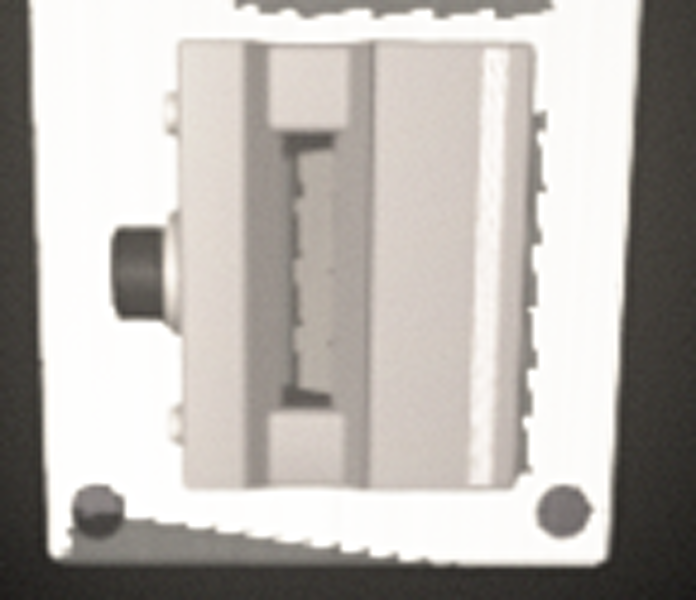

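View pics/w2d.png

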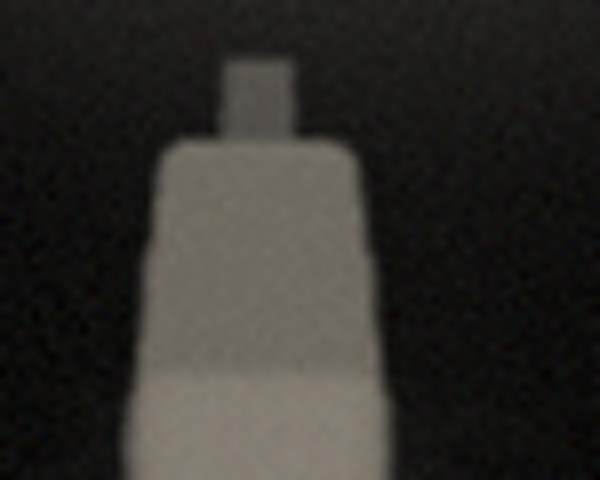

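Right slot in the crop: the mouth bevel spans columns 247–374 and the slot rows 132–408. In the other crop the head's lower end is at (257,143) and the blade foot end at (259,62), so the blade hangs straight.

```bash
python3 - <<'E'
from h import *
w=dict(np.load("w2.npz")); s=env.state(); r=R.from_quat(s["tcp_rot"])
C=lambda x,y:(200+x/4.8-.4,35+y/4.8-.4); D=lambda x,y:(225+x/8-.45,180+y/8-.45)
g=lambda p,z: np.array([*atz(w,p,z),z])
lt,lb,rt,rb=[g(C(*p),74) for p in((247,60),(247,470),(376,60),(370,470))]
print("width",np.linalg.norm((lt-rt)[:2]),np.linalg.norm((lb-rb)[:2]))
for a,b in((lt,lb),(rt,rb)): print("ang",np.degrees(np.arctan2(*(a-b)[:2][::-1])))
ca=[g(C(310,y),74) for y in(42,488)]; sl=[g(C(309,y),70) for y in(132,409)]
slot=(lt+lb+rt+rb)/4; print(slot,"ends mids cassette",sum(ca)/2,np.linalg.norm(ca[0]-ca[1]),"slot",sum(sl)/2,np.linalg.norm(sl[0]-sl[1]))
z0=s["tcp_pos"][2]
for n,p,z in(("shoulder end",D(257.5,143),z0-10.8),("top end",D(258.5,375),z0+34.2),("foot end",D(259,62),z0-56)):
    print(n,r.inv().apply(g(p,z)-s["tcp_pos"]).round(1))
for n,q in(("cass",sum(ca)/2),("slot",sum(sl)/2)): print(n,"slot in tool",r.inv().apply(q-s["tcp_pos"]).round(1))
print("tool x ang",np.degrees(np.arctan2(r.as_matrix()[1,0],r.as_matrix()[0,0])))
E
```

```text
width 20.74825293850063 21.044714300745515
ang 80.9408583264219
ang 81.20052695542222
[568.375 -46.4    74.   ] ends mids cassette [568.35 -46.55  74.  ] 71.07981429351092 slot [568.25 -46.75  70.  ] 44.80379448216413
shoulder end [28.2 -0.9 10.8]
top end [ 29.3  -0.7 -34.2]
foot end [21.3 -0.8 56. ]
cass slot in tool [ 85.9   4.9 107.5]
slot slot in tool [ 85.7   4.9 111.5]
tool x ang 81.09726818454541
```

Emit:
send_rows --deltas '[[[0.2,0.012,0],[0,0,0]],[[0.35,0.024,0],[0,0,0]],[[0.425,0.024,0.1],[0,0,0]],[[0.425,0.024,0.17],[0,0,0]],[[0.425,0.024,0.17],[0,0,0]],[[0.425,0.024,0.17],[0,0,0]]]'

```text
t: 6.05
tcp_pos: [569.0, -47.8, 148.6]
tcp_rot: [0.76, 0.65, -0.0, -0.0]
contact_force: [-0.2, 0.1, -0.5]
finger_gap: 0.147
finger_force: 30.0
```

```bash
python3 - <<'E'
from h import *
s=env.state(); print(s["t"],s["tcp_pos"],s["contact_force"]); r=R.from_quat(s["tcp_rot"]); print(r.as_matrix().round(4))
# blade at tool (0.7,-0.8) vs slot
print("blade", s["tcp_pos"]+r.apply([.7,-.8,0]), "target 568.3 -46.6")
w=eyes.camera("wrist")
cv2.imwrite("pics/w3.png",cv2.resize(w["image"][110:260,170:370],(800,600),interpolation=cv2.INTER_CUBIC))
E
```

```text
6.05 [568.98063094 -47.80046008 148.64403771] [-0.24114326  0.0594746  -0.49365284]
[[ 1.555e-01  9.878e-01 -4.000e-04]
 [ 9.878e-01 -1.555e-01 -2.000e-04]
 [-2.000e-04 -3.000e-04 -1.000e+00]]
blade [568.29918851 -46.98459477 148.64415195] target 568.3 -46.6
```

View pics/w3.png

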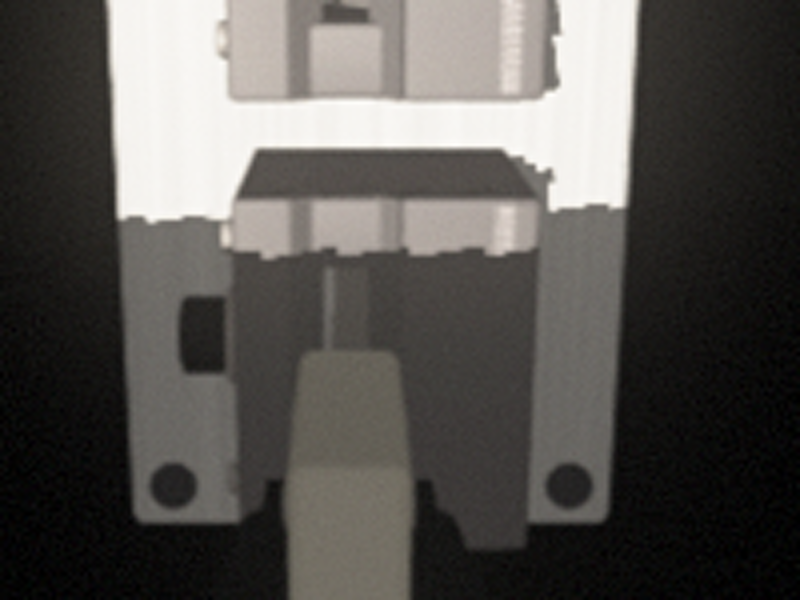

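The blade is lined up over the right slot. I'll lower it gently.

Emit:
send_rows --deltas '[[[0,-0.004,0.025],[0,0,0]],[[0,-0.004,0.05],[0,0,0]],[[0,-0.004,0.07],[0,0,0]],[[0,-0.004,0.085],[0,0,0]],[[0,-0.004,0.095],[0,0,0]],[[0,-0.004,0.105],[0,0,0]]]'

```text
t: 6.85
tcp_pos: [568.4, -46.7, 127.8]
tcp_rot: [0.76, 0.65, 0.0, 0.0]
contact_force: [-0.3, -0.6, -0.6]
finger_gap: 0.145
finger_force: 30.0
```

Emit:
send_rows --deltas '[[[0,0,0.008],[0,0,0]],[[0,0,0.016],[0,0,0]]]'

```text
t: 7.1
tcp_pos: [568.4, -46.8, 124.7]
tcp_rot: [0.76, 0.65, 0.0, 0.0]
contact_force: [0.0, 0.5, -0.9]
finger_gap: 0.146
finger_force: 30.0
```

Emit:
send_rows --deltas '[[[0,0,0.008],[0,0,0]],[[0,0,0.016],[0,0,0]]]'

```text
t: 7.35
tcp_pos: [568.3, -46.8, 121.4]
tcp_rot: [0.76, 0.65, -0.0, -0.0]
contact_force: [0.2, 1.0, -1.9]
finger_gap: 0.148
finger_force: 30.0
```

Emit:
send_rows --deltas '[[[0,0,0.008],[0,0,0]],[[0,0,0.016],[0,0,0]]]'

```text
t: 7.6
tcp_pos: [568.3, -46.7, 118.2]
tcp_rot: [0.76, 0.65, -0.0, -0.0]
contact_force: [-0.7, 0.4, -0.4]
finger_gap: 0.148
finger_force: 30.0
```

Emit:
send_rows --deltas '[[[0,0,0.007],[0,0,0]],[[0,0,0.014],[0,0,0]]]'

```text
t: 7.85
tcp_pos: [568.3, -46.8, 115.4]
tcp_rot: [0.76, 0.65, 0.0, -0.0]
contact_force: [-0.7, 0.7, -1.1]
finger_gap: 0.147
finger_force: 30.0
```

Emit:
send_rows --deltas '[[[0,0,0.007],[0,0,0]]]'

```text
t: 7.98
tcp_pos: [568.3, -46.8, 114.0]
tcp_rot: [0.76, 0.65, 0.0, 0.0]
contact_force: [0.3, -0.4, -1.0]
finger_gap: 0.146
finger_force: 30.0
```

Emit:
send_rows --deltas '[[[0,0,0.008],[0,0,0]],[[0,0,0.016],[0,0,0]]]'

```text
t: 8.22
tcp_pos: [568.3, -46.8, 110.8]
tcp_rot: [0.76, 0.65, -0.0, -0.0]
contact_force: [-0.2, 0.0, -0.0]
finger_gap: 0.149
finger_force: 30.0
```

Emit:
send_rows --deltas '[[[0,0,0.008],[0,0,0]],[[0,0,0.016],[0,0,0]]]'

```text
t: 8.48
tcp_pos: [568.2, -46.7, 107.5]
tcp_rot: [0.76, 0.65, -0.0, -0.0]
contact_force: [-0.4, -1.0, -1.5]
finger_gap: 0.146
finger_force: 30.0
```

Emit:
send_rows --deltas '[[[0,0,0.008],[0,0,0]],[[0,0,0.016],[0,0,0]],[[0,0,0.024],[0,0,0]]]'

```text
t: 8.85
tcp_pos: [568.3, -46.7, 102.7]
tcp_rot: [0.76, 0.65, -0.0, -0.0]
contact_force: [-0.1, -0.7, -0.4]
finger_gap: 0.144
finger_force: 30.0
```

The right slot is slack: under 1 N at 32 mm depth. Next I'll try the middle one.

Emit:
send_rows --deltas '[[[0,0,-0.08],[0,0,0]],[[0,0,-0.18],[0,0,0]],[[0,0,-0.23],[0,0,0]],[[0,0,-0.23],[0,0,0]],[[0.2,0,-0.23],[0,0,0]],[[0.4,0,-0.23],[0,0,0]],[[0.45,0,-0.23],[0,0,0]],[[0.45,0,-0.23],[0,0,0]],[[0.45,0,-0.23],[0,0,0]]]'

```text
t: 9.98
tcp_pos: [582.0, 41.3, 148.6]
tcp_rot: [0.76, 0.65, -0.0, -0.0]
contact_force: [-0.2, -0.4, -0.9]
finger_gap: 0.144
finger_force: 30.0
```

```bash
python3 - <<'E'
from h import *
s=env.state(); print(s["t"],s["tcp_pos"],s["contact_force"]); r=R.from_quat(s["tcp_rot"])
d=90*np.array([np.cos(np.radians(81.08)),np.sin(np.radians(81.08))]); p=np.array([568.3,-46.75])+d; print(p, rel([*p,130]))
E
```

```text
9.975 [581.98899723  41.25225722 148.59290358] [-0.16079288 -0.39530011 -0.88422071]
[582.25497159  42.16152213] [0.0047 0.0007 0.093 ]
```

Emit:
send_rows --deltas '[[[0.004,0,0.025],[0,0,0]],[[0.004,0,0.05],[0,0,0]],[[0.004,0,0.07],[0,0,0]],[[0.004,0,0.085],[0,0,0]],[[0.004,0,0.095],[0,0,0]],[[0.004,0,0.105],[0,0,0]]]'

```text
t: 10.72
tcp_pos: [582.4, 43.0, 127.8]
tcp_rot: [0.76, 0.65, 0.0, 0.0]
contact_force: [0.1, -1.0, -1.1]
finger_gap: 0.15
finger_force: 30.0
```

Emit:
send_rows --deltas '[[[0,0,0.008],[0,0,0]],[[0,0,0.016],[0,0,0]]]'

```text
t: 10.98
tcp_pos: [582.4, 43.0, 124.7]
tcp_rot: [0.76, 0.65, 0.0, 0.0]
contact_force: [-1.2, 0.3, -1.1]
finger_gap: 0.146
finger_force: 30.0
```

Emit:
send_rows --deltas '[[[0,0,0.006],[0,0,0]],[[0,0,0.012],[0,0,0]]]'

```text
t: 11.22
tcp_pos: [582.4, 43.0, 122.2]
tcp_rot: [0.76, 0.65, 0.0, 0.0]
contact_force: [-0.4, 0.0, -0.6]
finger_gap: 0.149
finger_force: 30.0
```

Emit:
send_rows --deltas '[[[0,0,0.005],[0,0,0]],[[0,0,0.01],[0,0,0]]]'

```text
t: 11.48
tcp_pos: [582.1, 43.0, 120.4]
tcp_rot: [0.76, 0.65, -0.0, -0.0]
contact_force: [-1.7, -0.1, 2.3]
finger_gap: 0.147
finger_force: 30.0
```

Emit:
send_rows --deltas '[[[0,0,0.005],[0,0,0]],[[0,0,0.01],[0,0,0]]]'

```text
t: 11.72
tcp_pos: [582.1, 43.1, 118.8]
tcp_rot: [0.76, 0.65, -0.0, -0.0]
contact_force: [-3.9, 0.1, 5.2]
finger_gap: 0.146
finger_force: 30.0
```

Emit:
send_rows --deltas '[[[0,0,0.007],[0,0,0]]]'

```text
t: 11.85
tcp_pos: [582.1, 43.1, 117.5]
tcp_rot: [0.76, 0.65, -0.0, -0.0]
contact_force: [-4.5, 1.2, 6.2]
finger_gap: 0.146
finger_force: 30.0
```

Emit:
send_rows --deltas '[[[0,0,0.005],[0,0,0]]]'

```text
t: 11.98
tcp_pos: [582.1, 43.1, 116.4]
tcp_rot: [0.76, 0.65, -0.0, -0.0]
contact_force: [-5.1, 0.8, 6.0]
finger_gap: 0.146
finger_force: 30.0
```

Emit:
send_rows --deltas '[[[0,0,0.005],[0,0,0]]]'

```text
t: 12.1
tcp_pos: [582.0, 43.1, 115.4]
tcp_rot: [0.76, 0.65, -0.0, -0.0]
contact_force: [-4.2, 0.7, 5.4]
finger_gap: 0.147
finger_force: 30.0
```

It levels off at about 6 N, so this looks like the right cassette. I'll keep going and watch the force.

Emit:
send_rows --deltas '[[[0,0,0.006],[0,0,0]],[[0,0,0.012],[0,0,0]]]'

```text
t: 12.35
tcp_pos: [582.0, 43.2, 113.1]
tcp_rot: [0.76, 0.65, -0.0, -0.0]
contact_force: [-5.2, 1.4, 6.2]
finger_gap: 0.141
finger_force: 30.0
```

Emit:
send_rows --deltas '[[[0,0,0.007],[0,0,0]],[[0,0,0.014],[0,0,0]]]'

```text
t: 12.6
tcp_pos: [582.0, 43.2, 110.4]
tcp_rot: [0.76, 0.65, -0.0, -0.0]
contact_force: [-4.4, 0.6, 6.3]
finger_gap: 0.144
finger_force: 30.0
```

Emit:
send_rows --deltas '[[[0,0,0.008],[0,0,0]],[[0,0,0.016],[0,0,0]]]'

```text
t: 12.85
tcp_pos: [581.4, 43.2, 105.9]
tcp_rot: [0.76, 0.65, -0.001, -0.001]
contact_force: [-4.3, 0.7, 1.6]
finger_gap: 0.146
finger_force: 30.0
```

Emit:
send_rows --deltas '[[[0,0,0.008],[0,0,0]],[[0,0,0.016],[0,0,0]]]'

```text
t: 13.1
tcp_pos: [581.4, 43.1, 102.5]
tcp_rot: [0.76, 0.65, -0.001, -0.001]
contact_force: [-5.5, 1.0, 1.5]
finger_gap: 0.149
finger_force: 30.0
```

Emit:
send_rows --deltas '[[[0,0,0.009],[0,0,0]],[[0,0,0.018],[0,0,0]],[[0,0,0.027],[0,0,0]],[[0,0,0.036],[0,0,0]]]'

```text
t: 13.6
tcp_pos: [581.5, 43.0, 95.3]
tcp_rot: [0.76, 0.65, -0.001, -0.001]
contact_force: [-5.3, 0.9, 2.4]
finger_gap: 0.143
finger_force: 30.0
```

Emit:
send_rows --deltas '[[[0,0,0.008],[0,0,0]],[[0,0,0.016],[0,0,0]],[[0,0,0.024],[0,0,0]],[[0,0,0.03],[0,0,0]]]'

```text
t: 14.1
tcp_pos: [581.4, 43.1, 89.3]
tcp_rot: [0.76, 0.65, -0.001, -0.001]
contact_force: [-5.4, 1.1, 2.3]
finger_gap: 0.148
finger_force: 30.0
```

Emit:
send_rows --deltas '[[[0,0,0.005],[0,0,0]],[[0,0,0.01],[0,0,0]]]'

```text
t: 14.35
tcp_pos: [581.4, 43.0, 87.3]
tcp_rot: [0.76, 0.65, -0.001, -0.001]
contact_force: [-6.1, 0.6, 2.0]
finger_gap: 0.152
finger_force: 30.0
```

Emit:
send_rows --deltas '[[[0,0,0.004],[0,0,0]],[[0,0,0.008],[0,0,0]]]'

```text
t: 14.6
tcp_pos: [581.5, 43.0, 85.8]
tcp_rot: [0.76, 0.65, -0.001, -0.001]
contact_force: [-6.1, 0.1, 1.6]
finger_gap: 0.147
finger_force: 30.0
```

Emit:
send_rows --deltas '[[[0,0,0.004],[0,0,0]]]'

```text
t: 14.72
tcp_pos: [581.4, 43.1, 84.9]
tcp_rot: [0.76, 0.65, -0.001, -0.001]
contact_force: [-4.8, 1.1, 1.1]
finger_gap: 0.147
finger_force: 30.0
```

Emit:
send_rows --deltas '[[[0,0,0.004],[0,0,0]]]'

```text
t: 14.85
tcp_pos: [581.5, 43.0, 84.1]
tcp_rot: [0.76, 0.65, -0.001, -0.001]
contact_force: [-4.8, 0.9, 1.8]
finger_gap: 0.146
finger_force: 30.0
```

Emit:
send_rows --deltas '[[[0,0,0.004],[0,0,0]]]'

```text
t: 14.98
tcp_pos: [581.8, 43.0, 83.7]
tcp_rot: [0.76, 0.65, -0.001, -0.0]
contact_force: [-3.9, 0.8, 3.5]
finger_gap: 0.148
finger_force: 30.0
```

Emit:
send_rows --deltas '[[[0,0,0.004],[0,0,0]]]'

```text
t: 15.1
tcp_pos: [582.2, 43.0, 83.4]
tcp_rot: [0.76, 0.65, -0.0, -0.0]
contact_force: [-5.2, -0.1, 5.1]
finger_gap: 0.144
finger_force: 30.0
```

Emit:
send_rows --deltas '[[[0,0,0.003],[0,0,0]]]'

```text
t: 15.22
tcp_pos: [582.4, 42.9, 83.1]
tcp_rot: [0.76, 0.65, -0.0, 0.0]
contact_force: [-5.9, 0.3, 6.3]
finger_gap: 0.153
finger_force: 30.0
```

Emit:
send_rows --deltas '[[[0,0,0.005],[0,0,0]]]'

```text
t: 15.35
tcp_pos: [582.5, 42.9, 83.0]
tcp_rot: [0.76, 0.65, -0.0, -0.0]
contact_force: [-8.2, 1.3, 12.1]
finger_gap: 0.144
finger_force: 30.0
```

Emit:
send_rows --deltas '[[[0,0,0.005],[0,0,0]],[[0,0,0.005],[0,0,0]]]'

```text
t: 15.6
tcp_pos: [582.6, 42.9, 83.0]
tcp_rot: [0.76, 0.65, -0.0, 0.0]
contact_force: [-9.4, 0.4, 13.0]
finger_gap: 0.145
finger_force: 30.0
```

It is on a hard stop at 83.0, so the shoulder is seated. Now I'll release.

Emit:
send_rows --deltas '[[[0,0,-0.005],[0,0,0]],[[0,0,-0.005],[0,0,0]],[[0,0,-0.005],[0,0,0]],[[0,0,-0.005],[0,0,0]],[[0,0,-0.005],[0,0,0]],[[0,0,-0.005],[0,0,0]]]' --fingers -0.3

```text
t: 16.35
tcp_pos: [582.3, 43.0, 81.6]
tcp_rot: [0.76, 0.65, 0.0, 0.0]
contact_force: [0.1, 0.0, 0.2]
finger_gap: 0.645
finger_force: 0.0
```

Emit:
send_rows --deltas '[[[0,0,-0.1],[0,0,0]],[[0,0,-0.3],[0,0,0]],[[0,0,-0.5],[0,0,0]],[[-0.3,0,-0.55],[0,0,0]],[[-0.5,0,-0.55],[0,0,0]],[[-0.5,0,-0.55],[0,0,0]]]'

```text
t: 17.1
tcp_pos: [567.1, -58.0, 193.7]
tcp_rot: [0.761, 0.649, 0.001, 0.001]
contact_force: [0.6, 0.1, -0.1]
finger_gap: 0.652
finger_force: 0.0
```

```bash
python3 - <<'E'
from h import *
s=env.state(); print(s["t"],s["tcp_pos"],s["finger_gap"],s["contact_force"])
w=eyes.camera("wrist"); P=np.array([582,42,90.]); u,v=proj(w,[P])[0].astype(int); print(u,v)
a=w["image"][max(v-75,0):v+75,max(u-100,0):u+100]
b=eyes.camera("scene"); u,v=proj(b,[P])[0].astype(int); b=b["image"][v-50:v+50,u-65:u+65]
a=cv2.resize(a,None,fx=2.8,fy=2.8*1,interpolation=cv2.INTER_CUBIC)[:390]; b=cv2.resize(b,(234,180),interpolation=cv2.INTER_CUBIC)
o=np.zeros((max(a.shape[0],180),a.shape[1]+234,3),np.uint8); o[:a.shape[0],:a.shape[1]]=a; o[:180,a.shape[1]:]=b; print(o.shape)
cv2.imwrite("pics/end.png",o)
E
```

```text
17.1 [567.12499897 -57.99184043 193.74847814] 0.6518749807323085 [ 0.56725329  0.09646506 -0.08814022]
255 70
(390, 794, 3)
```

View pics/end.png

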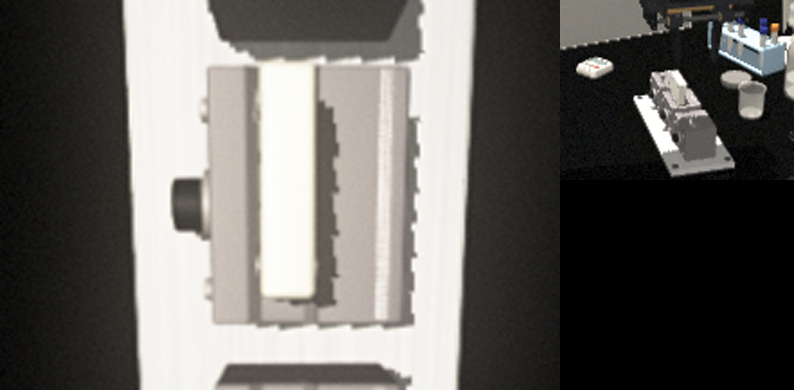

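The blade stands upright in the middle slot. As a seating check I'll press lightly on the head's top with closed fingers; home means a contact at about z = 119.

Emit:
send_rows --deltas '[[[0.2,0,0],[0,0,0]],[[0.4,0,0],[0,0,0]],[[0.505,-0.006,0.1],[0,0,0]],[[0.505,-0.006,0.2],[0,0,0]],[[0.505,-0.006,0.27],[0,0,0]],[[0.505,-0.006,0.27],[0,0,0]],[[0.505,-0.006,0.27],[0,0,0]],[[0.505,-0.006,0.27],[0,0,0]],[[0.505,-0.006,0.27],[0,0,0]],[[0.505,-0.006,0.27],[0,0,0]]]' --fingers 1

```text
t: 18.45
tcp_pos: [581.5, 44.1, 138.1]
tcp_rot: [0.76, 0.65, 0.0, 0.0]
contact_force: [0.4, -0.0, 0.7]
finger_gap: 0.004
finger_force: 0.0
```

Emit:
send_rows --deltas '[[[0,0,0.02],[0,0,0]],[[0,0,0.04],[0,0,0]],[[0,0,0.06],[0,0,0]],[[0,0,0.075],[0,0,0]],[[0,0,0.083],[0,0,0]],[[0,0,0.083],[0,0,0]]]'

```text
t: 19.2
tcp_pos: [581.2, 44.1, 120.9]
tcp_rot: [0.76, 0.65, -0.0, -0.0]
contact_force: [0.3, 0.8, -1.0]
finger_gap: 0.004
finger_force: 0.0
```

Emit:
send_rows --deltas '[[[0,0,0.005],[0,0,0]],[[0,0,0.01],[0,0,0]]]'

```text
t: 19.45
tcp_pos: [581.4, 44.1, 119.2]
tcp_rot: [0.76, 0.65, 0.0, 0.0]
contact_force: [0.2, 0.2, -0.4]
finger_gap: 0.006
finger_force: 0.0
```

Emit:
send_rows --deltas '[[[0,0,0.005],[0,0,0]]]'

```text
t: 19.58
tcp_pos: [581.3, 44.1, 118.1]
tcp_rot: [0.76, 0.65, 0.0, 0.0]
contact_force: [0.1, 0.5, 0.1]
finger_gap: 0.007
finger_force: 0.0
```

Emit:
send_rows --deltas '[[[0,0,0.005],[0,0,0]]]'

```text
t: 19.7
tcp_pos: [581.5, 44.1, 117.7]
tcp_rot: [0.76, 0.65, 0.0, 0.0]
contact_force: [-1.9, -0.7, 5.7]
finger_gap: 0.002
finger_force: 2.9
```

There was a stiff contact at 117.8, so the blade is fully home. I'll back off and hand in.

Emit:
send_rows --deltas '[[[0,0,-0.1],[0,0,0]],[[0,0,-0.3],[0,0,0]],[[0,0,-0.5],[0,0,0]],[[0,0,-0.5],[0,0,0]],[[0,0,-0.5],[0,0,0]]]'

```text
t: 20.32
tcp_pos: [581.2, 44.1, 217.2]
tcp_rot: [0.76, 0.65, 0.0, 0.0]
contact_force: [0.2, -0.2, -0.6]
finger_gap: 0.005
finger_force: 0.0
```

```bash
python3 - <<'E'
from h import *
s=env.state(); print(s["t"],s["tcp_pos"],s["contact_force"]); print(env.hand_in())
E
```

```text
20.325 [581.15019879  44.12835325 217.17882501] [ 0.22769708 -0.17582192 -0.57053125]
the job is handed in; nothing more can be done
None
```

The blade stands fully home in the middle cassette: about 7 N on the ramp, then a steady 3 N or so. The right slot was slack, the left was not tried, and the job was handed in at 20.3 s.

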